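Load the slide cassette into the telescopic drawer of the slide loader

ROBOT

A 7-joint arm with a two-finger parallel gripper is mounted at the origin on a cart in front of the work surface, level with it; the furniture and walls round the work are solid. World frame = base frame: x ahead of the robot, y to its left, z up, the work surface at z = 0. Lengths are in m, angles in rad, forces in N, time in s.
With the tool pointing down it reaches from about 0.425 to 0.875 m from the base axis. Payload 4.7 kg.
Tool frame: the origin (TCP) lies where the fingers leave the gripper's body, on its centre line; the fingertips stand 70 mm ahead of it and the grasp point (between the pads) lies 51 mm ahead of it; z points along the fingers, y is the line along which they close (so a half turn about z gives the same grasp; the last joint's range is limited). The gripper opens to 87 mm and grips with 3 to 60 N. Pads are 19 mm wide; open, the fingers measure 117 mm over their backs; the gripper's body (75 mm by 190 mm) begins 51 mm behind the grasp point.
Start: joints at [1.27, 0.321, -0.07, 1.45, 0.023, 1.371, -0.057], TCP at [0.201, -0.618, 0.292] pointing down, gripper open.
Joint ranges: [-2.86, 2.86], [-0.3, 2.09], [-1.38, 1.24], [0.06, 2.45], [-1.56, 4.7], [0.09, 2.05], [-2.69, 2.69]. Speed limits (rad/s): [2.57, 2.57, 3.14, 3.14, 3.14, 3.14, 3.14].

INTERFACE

Orientations are given as a rotation vector (axis times angle).
In Python, from bench import ctrl gives the robot as it stands.
- The arm moves only by the tool drive_tool, never from a script. Its argument "motion" is a list of rows, each a list of 3 entries, a list of its own where there are three numbers: the shift along the tool's x, y, z in cm, then the turn, a rotation vector about the tool's x, y, z in degrees, then the opening, from -1 (shut) to 1 (fully open). In form: [[[x, y, z], [ax, ay, az], claw], ...]. A call has 1 to 12 rows; each row shifts and turns the commanded pose from where the row before left it, along the tool's axes as they then stand; what a row does not reach is not made up. A row lasts 1/8 s, in which the tool goes at most 62.5 mm and 10.7 degrees, less where a joint would pass 70% of its speed; a pose out of reach is approached as far as the arm can. A call with a gripper value outside its range is refused whole. The fingers move at their own pace and stop on an object; "force" is the grip in N (left out, the last holds). Time passes only in rows, so rows that do not move let the fingers close. It gives the time, the measured TCP pose, the force, the opening and the grip force at its end, in the units of the state.
- ctrl.get_state(): the state, without advancing time (a new reading comes with each control period).
- ctrl.get_image(name): name is "side" or "top" or "wrist"; returns the picture (420x560x3 uint8, red, green, blue); there is no depth.
- ctrl.calibration(name): a dict with "K" (3x3 intrinsics, pixels), "origin" and "attitude" of the camera in the world; the wrist camera has in their place "tool_from_camera" (4x4, takes a point from camera to tool coordinates, whose origin is the TCP and whose axes are the flange's). Camera axes: x right, y up, looking along -z (the intrinsics and any distortion apply to the point x, -y, -z); pixel columns grow to the right and rows downward; lengths in m; the calibration is good to about 2 mm. The wrist camera is an equidistant fisheye: a pixel r from the principal point sees the ray r / f radians off the axis. A picture is of the moment at which its call begins: read the wrist's pose just before it. calibration takes no time and is no camera call.
- ctrl.close_job(): hands the job in; it is judged then, once.
The state is a dict: "time": time; "joint_positions": joint angles; "qd": joint speeds; "joint_torque": joint torques, N m; "position": TCP position; "tool_rot": TCP orientation; "ft_force": force on the tool from outside, world axes, zero at the start; "torque": the same for the moment, N m; "grip_width": opening from 0.0 (shut) to 1.0 (fully open); "grip_force": force on a finger pad.
Only numpy, scipy, OpenCV 4.12 (cv2) and the standard library are available. Lean on these libraries where they do the work, as an engineer would, in place of code of your own. Each camera call takes 0.05 s, during which the arm holds its last target. There are 200 camera calls.

TASK

Pull the slide loader's drawer out until it locks, take the orange slide cassette from its filling stand and set it upright and square in the drawer's bay while the drawer is locked out. Then press the green release pad down and push the drawer, with the cassette in it, fully home. Leave the oil dropper, the sample cup and the tape roll where they are.

Things in the scene. Friction and masses are not known exactly. Their poses are not given: they have to be found in the camera images.
- loader: White box on black feet, open at the front, 120 deep x 150 wide, fixed; its top is 120 mm above the worktop. Origin under the middle of its front face, 6 mm above the worktop. Local +x points from the front face into the box (the drawer is pulled along -x), +y to the left seen from the robot, z up.
- drawer (a joint): Extension of the blue-fronted drawer along the loader's -x, m: 0 home, 0.114 end stop; starts at 0 to 0.015. From 0.110 a sprung catch drops in by itself and locks it against going back (4 mm play). Sliding takes about 2 N, about 5 N as the catch passes. The panel (146 wide, 12 thick) bears handle and release pad; behind it lies the bay.
- release (a joint): Travel of the green release pad straight down, m: 0 up, 0.008 fully down. Its spring takes about 3 N at first, 7 N fully down. Held down 5 mm or more it frees the drawer; keep it down for the first 15 mm of the way in, after which the catch stays clear. The pad dips by itself as the catch passes during the pull.
- handle_grip (a point): Middle of the drawer's steel bar handle, 10 mm thick, 60 mm long, lying along the loader's y. Its axis is 35 mm in front of the blue panel (30 mm free between) and 25 mm below the panel's top. Moves with the drawer; axes parallel to the loader's.
- release_top (a point): Middle of the top of the green release pad, 36 x 36 mm, on a grey ledge in front of the panel, to the right of the handle; moves with drawer and pad. It is 21 mm in front of the blue panel, which rises 30 mm above the pad and can be pushed against. Axes parallel to the loader's.
- panel_top (a point): Middle of the upper edge of the drawer's blue front panel (12 mm thick); moves with the drawer.
- bay (a point): Middle of the bay's floor; moves with the drawer, axes parallel to the loader's. Bay: 54 mm along x between panel and rear wall, both 80 mm high above this floor (10 mm above the seated cassette), so no room for fingers there; across y two lips 10 mm high, 72 mm apart, the sides above them open (nothing over 25 mm high).
- stand: White filling stand, fixed: base 74 (x) x 90 (y) x 8 mm, two clear cheeks at local y = +-38 mm, 44 mm long, 6 thick, 70 mm apart inside, reaching 86 mm above the worktop; lips 6 mm high along its two open sides. Origin under its middle, on the worktop. The worktop between stand and drawer, towards the front edge (about x 0.41, y 0.18), is free for setting things down.
- cassette: Orange slide cassette, white slides on top, 46 (x) x 64 (y) x 70 mm high, 0.15 to 0.31 kg; origin under its middle. Starts upright in the stand, axes along the stand's; the cheeks bar its y ends, so it is taken across the 46 mm. In the bay the 46 mm lie along the loader's x (either way round), held across the 64 mm: set it down and regrasp.
- cassette_top (a point): Middle of the top of the cassette, 70 mm above its origin.
- dropper: Brown oil dropper bottle with red teat, 34 mm wide, 94 mm high, on the worktop between the drawer and a tall fixed microscope (about x 0.5, y -0.33; keep the arm clear of it when it swings over to the loader); origin under its middle. To be left alone.
- sample_cup: White sample cup with red screw lid, 66 mm wide, 64 mm high, on the worktop at the left; origin under its middle. To be left alone.
- tape_roll: Beige roll of plaster tape, 54 mm wide, 19 mm high, lying on the worktop at the right near the edge; origin under its middle. To be left alone.

How it is judged:
By the outcome, as a careful person would: the job done as asked, in the order asked, and still so for the second after the job is handed in, with the robot touching nothing.
It also fails if it takes over 72 s, if anything falls off the work surface, if the arm or the gripper's body presses on something with over 40 N, if the wrist force passes 120 N, or if a joint passes its speed limit or range.

## Working session

There is one attempt and no reset: what is moved stays moved. The work goes in short steps, Python scripts to look and compute and a tool call to move; the robot and the scene stay as the last step left them, time stands still between calls to the robot, and variables do not carry over. Pictures are saved under pics/ and viewed, at most 10 in all, crops included, and the job is handed in when it is done.

Besides the shell and the picture viewer there is one more tool, called after "Call:" as name(argument=value, ...), one argument or row to a line, values as JSON. drive_tool: Moves the arm, as the interface text tells. Its arguments: {"type":"object","properties":{"motion":{"type":"array","items":{"type":"array"}},"force":{"type":"number"}},"required":["motion"]}

```bash
ls; mkdir -p pics
python3 - <<'E'
from bench import ctrl
import cv2,numpy as np
s=ctrl.get_state();print({k:np.round(v,3).tolist() for k,v in s.items()})
for n in("side","top"):
    im=ctrl.get_image(n);cv2.imwrite(f"pics/{n}0.png",im[...,::-1]);c=ctrl.calibration(n);print(n,{k:np.round(v,4).tolist() if not isinstance(v,str) else v for k,v in c.items()})
print(ctrl.calibration("wrist"))
E
```

```text
pics
{'time': 0.0, 'joint_positions': [1.27, 0.322, -0.07, 1.452, 0.023, 1.371, -0.057], 'qd': [0.001, 0.0, 0.0, -0.0, -0.001, -0.0, -0.001], 'joint_torque': [0.0, -49.129, -0.404, -31.252, -0.064, 0.044, 0.0], 'position': [0.201, -0.618, 0.291], 'tool_rot': [-3.101, -0.492, 0.001], 'ft_force': [-1.044, -0.982, 0.62], 'torque': [-0.035, 0.051, 0.011], 'grip_force': 0.0, 'grip_width': 1.001}
side {'K': [[381.8428, 0.0, 272.4053], [0.0, 381.8428, 207.6501], [0.0, 0.0, 1.0]], 'origin': [0.5698, -0.8084, 0.5362], 'attitude': [1.0863, 0.0232, 0.0704]}
top {'K': [[512.2514, 0.0, 283.4073], [0.0, 512.2514, 213.1841], [0.0, 0.0, 1.0]], 'origin': [0.3754, 0.0499, 1.3318], 'attitude': [0.0916, -0.0741, -1.5602]}
{'K': array([[325.1922621 ,   0.        , 276.35364172],
       [  0.        , 325.1922621 , 205.58824133],
       [  0.        ,   0.        ,   1.        ]]), 'tool_from_camera': array([[ 1.19900516e-03,  9.62317277e-01,  2.71926500e-01,
         7.53307782e-02],
       [ 9.99999280e-01, -1.14053817e-03, -3.73059303e-04,
        -3.81882133e-05],
       [-4.88588595e-05,  2.71926751e-01, -9.62317951e-01,
        -9.15879513e-02],
       [ 0.00000000e+00,  0.00000000e+00,  0.00000000e+00,
         1.00000000e+00]])}
```

View pics/top0.png

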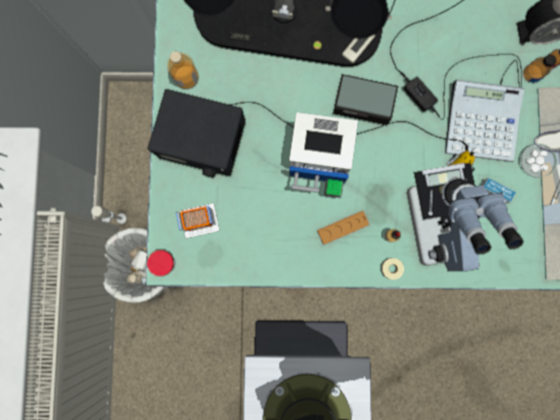

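View pics/side0.png

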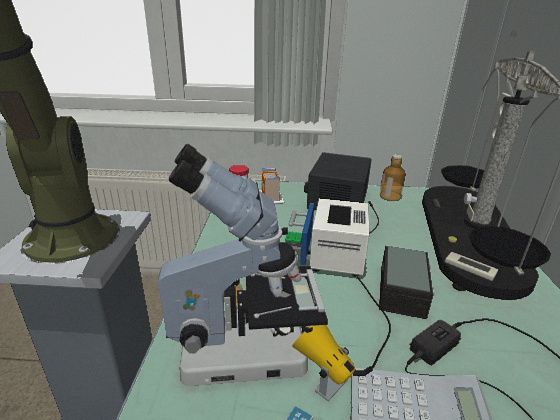

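```bash
cat > h.py <<'E'
from bench import ctrl
import cv2,numpy as np
from scipy.spatial.transform import Rotation as R
def pose():
    s=ctrl.get_state();return np.array(s["position"]),R.from_rotvec(s["tool_rot"]).as_matrix(),s
def rays(n,px,P=None):
    c=ctrl.calibration(n);K=c["K"];px=np.atleast_2d(np.float64(px))
    u=(px[:,0]-K[0][2])/K[0][0];v=(px[:,1]-K[1][2])/K[1][1]
    if n=="wrist":
        p,Rt=P;T=np.array(c["tool_from_camera"]);t=np.hypot(u,v)+1e-9
        d=np.c_[np.sin(t)*u/t,-np.sin(t)*v/t,-np.cos(t)]
        return p+Rt@T[:3,3],d@(Rt@T[:3,:3]).T
    d=np.c_[u,-v,-np.ones_like(u)]
    return np.array(c["origin"]),d@R.from_rotvec(c["attitude"]).as_matrix().T
def onz(n,px,z,P=None):
    o,d=rays(n,px,P);return o+d*((z-o[2])/d[:,2])[:,None]
def tri(r1,r2):
    (a,d),(b,e)=r1,r2;d=d[0];e=e[0]
    s=np.linalg.lstsq(np.c_[d,-e],b-a,rcond=None)[0]
    p,q=a+s[0]*d,b+s[1]*e;return (p+q)/2,np.linalg.norm(p-q)
RNG=dict(orange=((5,150,120),(16,255,255)),green=((50,150,60),(80,255,255)),blue=((100,150,50),(125,255,255)),red=((173,150,80),(180,255,255)))
def blobs(im,c,amin=40):
    hsv=cv2.cvtColor(im,cv2.COLOR_RGB2HSV);m=cv2.inRange(hsv,*map(np.array,RNG[c]))
    cs,_=cv2.findContours(m,cv2.RETR_EXTERNAL,cv2.CHAIN_APPROX_NONE)
    return sorted([k for k in cs if cv2.contourArea(k)>amin],key=cv2.contourArea,reverse=True)
def rectz(n,k,z,P=None):
    w=onz(n,k[:,0,:],z,P)[:,:2];c,wh,a=cv2.minAreaRect(np.float32(w*1000));return np.round(c,1),np.round(wh,1),round(a,1)
E
python3 - <<'E'
from h import *
im=cv2.imread("pics/top0.png")[...,::-1].copy();z=dict(orange=.076,green=.08,blue=.1,red=.064)
for c in RNG:
    for k in blobs(im,c)[:3]: print(c,cv2.boundingRect(k),cv2.contourArea(k),rectz("top",k,z[c]))
for p in [(393,235),(393,268),(343,228),(290,172),(348,178),(305,186)]: print(p,onz("top",p,.05)[0].round(3))
E
```

```text
orange (319, 212, 49, 31) 535.0 (array([475.5, -81.6]), array([ 32.2, 117.4]), 24.0)
orange (180, 207, 30, 23) 443.5 (array([493.5, 283.9]), array([46.2, 65.5]), 13.1)
green (326, 179, 16, 16) 183.0 (array([574.6, -58.9]), array([34.5, 37.5]), 82.0)
blue (290, 167, 58, 14) 320.5 (array([601.8, -19.5]), array([140.7,  21.6]), 83.0)
red (147, 251, 26, 24) 459.5 (array([384.8, 369.5]), array([56.6, 62.1]), 0.6)
(393, 235) [ 0.459 -0.21   0.05 ]
(393, 268) [ 0.377 -0.209  0.05 ]
(343, 228) [ 0.475 -0.085  0.05 ]
(290, 172) [0.616 0.049 0.05 ]
(348, 178) [ 0.602 -0.098  0.05 ]
(305, 186) [0.581 0.011 0.05 ]
```

```bash
cat >> h.py <<'E'
def plan(wps,rowmm=60,rowdeg=10,start=None):
    """waypoints (x,y,z,yaw of tool x deg), tool down; prints rows"""
    p,Rt,s=pose(); 
    if start is not None: p=np.array(start[:3]);y0=start[3];
    else: y0=np.degrees(np.arctan2(Rt[1,0],Rt[0,0]))
    rows=[]
    print("from",p.round(4),round(y0,2),"t",round(s["time"],2))
    for w in wps:
        d=np.array(w[:3])-p;dy=w[3]-y0;n=max(1,int(np.ceil(max(np.linalg.norm(d)*1000/rowmm,abs(dy)/rowdeg))))
        for i in range(n):
            Rz=R.from_euler("z",y0,degrees=True).as_matrix()@np.diag([1,-1,-1.])
            t=Rz.T@d/n*100;rows.append([t.round(2).tolist(),[0,0,round(-dy/n,2)]]);y0+=dy/n
        p=np.array(w[:3])
    print(len(rows));[print(r) for r in rows]
E
python3 - <<'E'
from h import *
for a,b in [((483,247),(172,172)),((521,242),(190,155)),((483,247),(190,155)),((521,242),(172,172))]:
    q,e=tri(rays("top",a),rays("side",b));print(q.round(3),e)
p,Rt,s=pose();print(Rt.round(3))
plan([(.13,-.45,.46,18),(.40,-.22,.46,45),(.53,0.0,.33,83)])
E
```

```text
[ 0.41  -0.329  0.332] 0.017520039038223318
[ 0.434 -0.378  0.376] 0.016292831149433536
[ 0.421 -0.317  0.353] 0.007306187464607704
[ 0.425 -0.39   0.358] 0.0053012897826822634
[[ 0.951  0.31  -0.001]
 [ 0.31  -0.951  0.002]
 [-0.    -0.002 -1.   ]]
from [ 0.2011 -0.6177  0.2913] 18.04 t 0.1
16
[[-0.31, -3.63, -3.37], [0, 0, np.float64(0.01)]]
[[-0.31, -3.63, -3.37], [0, 0, np.float64(0.01)]]
[[-0.31, -3.63, -3.37], [0, 0, np.float64(0.01)]]
[[-0.32, -3.63, -3.37], [0, 0, np.float64(0.01)]]
[[-0.32, -3.63, -3.37], [0, 0, np.float64(0.01)]]
[[5.46, -2.26, 0.0], [0, 0, np.float64(-4.5)]]
[[5.62, -1.82, 0.0], [0, 0, np.float64(-4.5)]]
[[5.75, -1.37, 0.0], [0, 0, np.float64(-4.5)]]
[[5.84, -0.92, 0.0], [0, 0, np.float64(-4.5)]]
[[5.89, -0.46, 0.0], [0, 0, np.float64(-4.5)]]
[[5.91, 0.01, 0.0], [0, 0, np.float64(-4.5)]]
[[4.95, -1.27, 2.6], [0, 0, np.float64(-7.6)]]
[[5.07, -0.61, 2.6], [0, 0, np.float64(-7.6)]]
[[5.11, 0.07, 2.6], [0, 0, np.float64(-7.6)]]
[[5.06, 0.74, 2.6], [0, 0, np.float64(-7.6)]]
[[4.91, 1.41, 2.6], [0, 0, np.float64(-7.6)]]
```

Call:
drive_tool(
  motion=[
    [[-0.3,-3.6,-4.2],[0,0,0],1],
    [[-0.3,-3.6,-4.2],[0,0,0],1],
    [[-0.3,-3.6,-4.2],[0,0,0],1],
    [[-0.3,-3.6,-4.2],[0,0,0],1],
    [[-0.3,-3.6,-4.2],[0,0,0],1],
    [[5.5,-2.1,0],[0,0,-4.5],1],
    [[5.6,-1.7,0],[0,0,-4.5],1],
    [[5.75,-1.3,0],[0,0,-4.5],1],
    [[5.85,-0.9,0],[0,0,-4.5],1],
    [[5.9,-0.4,0],[0,0,-4.5],1],
    [[5.9,0.1,0],[0,0,-4.5],1],
    [[0,0,0],[0,0,0],1],
  ],
  force=20,
)

```text
time: 1.6
position: [0.4065, -0.2214, 0.5018]
tool_rot: [-2.894, -1.218, -0.001]
ft_force: [-0.7, -0.5, 0.4]
grip_width: 0.998
grip_force: 0.0
```

Run:
```python
from h import *
plan([(.53,0.0,.33,83)])
```

```text
from [ 0.4065 -0.2214  0.5018] 45.64 t 1.6
6
[[4.08, -1.11, 2.86], [0, 0, np.float64(-6.23)]]
[[4.17, -0.66, 2.86], [0, 0, np.float64(-6.23)]]
[[4.22, -0.2, 2.86], [0, 0, np.float64(-6.23)]]
[[4.22, 0.26, 2.86], [0, 0, np.float64(-6.23)]]
[[4.16, 0.71, 2.86], [0, 0, np.float64(-6.23)]]
[[4.06, 1.16, 2.86], [0, 0, np.float64(-6.23)]]
```

Call:
drive_tool(
  motion=[
    [[4.1,-1.1,2.9],[0,0,-6.2],1],
    [[4.2,-0.7,2.9],[0,0,-6.2],1],
    [[4.2,-0.2,2.9],[0,0,-6.2],1],
    [[4.2,0.3,2.9],[0,0,-6.2],1],
    [[4.2,0.7,2.9],[0,0,-6.2],1],
    [[4.1,1.2,2.9],[0,0,-6.2],1],
    [[0,0,0],[0,0,0],1],
  ],
)

```text
time: 2.48
position: [0.5296, -0.0027, 0.3255]
tool_rot: [-2.357, -2.069, 0.003]
ft_force: [0.3, -0.5, -0.3]
grip_width: 1.002
grip_force: 0.0
```

Run:
```python
from h import *
p,Rt,s=pose();im=ctrl.get_image("wrist");np.savez("w1.npz",p=p,Rt=Rt,im=im)
cv2.imwrite("pics/w1.png",im[...,::-1])
print(p,np.degrees(np.arctan2(Rt[1,0],Rt[0,0])))
for c in("green","blue"):
    for k in blobs(im,c)[:2]: print(c,cv2.boundingRect(k),rectz("wrist",k,.08 if c=="green" else .11,(p,Rt)))
```

```text
[ 0.52957756 -0.00267714  0.32549007] 82.54016173052527
```

View pics/w1.png

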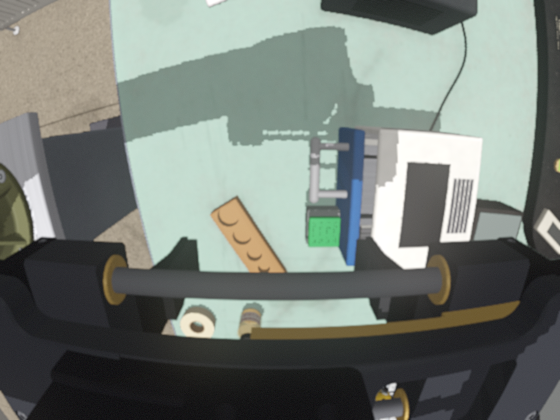

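Run:
```python
from h import *
d=np.load("w1.npz");im=d["im"];P=(d["p"],d["Rt"]);hsv=cv2.cvtColor(im,cv2.COLOR_RGB2HSV)
print(im.dtype,im.shape,[hsv[v,u].tolist() for u,v in[(323,232),(350,200),(315,170),(335,146)]])
im2=cv2.imread("pics/w1.png")[...,::-1].copy()
for c in("green","blue"):
    print(len(blobs(im,c)),len(blobs(im2,c)))
cv2.imwrite("pics/w1c.png",cv2.resize(im[120:280,280:400,::-1],None,fx=4,fy=4*.93,interpolation=2)[:600])
```

```text
uint8 (420, 560, 3) [[69, 130, 200], [107, 113, 129], [150, 1, 201], [120, 2, 129]]
0 0
0 0
```

View pics/w1c.png

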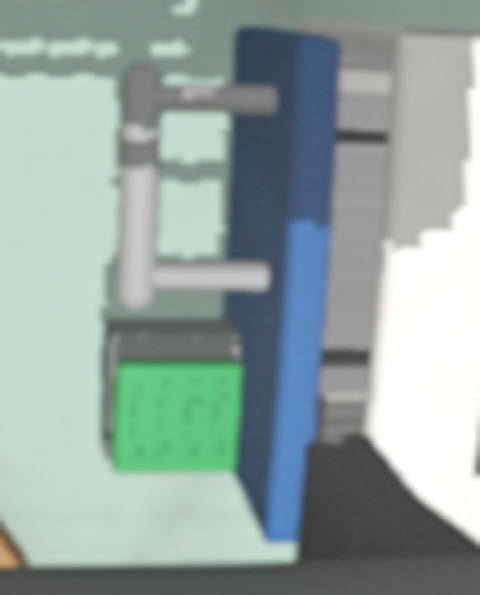

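Run:
```python
from h import *
d=np.load("w1.npz");P=(d["p"],d["Rt"])
f=lambda X,Y:(280+X/4-.5,120+Y/3.72-.5)
W=lambda pts,z:onz("wrist",[f(*q) for q in pts],z,P)
for z in(.09,.10,.11,.12):
    a=W([(338,42),(298,540),(300,40),(268,540)],z)
    g=W([(118,362),(242,362),(238,470),(115,470)],z-.03)
    h=W([(140,70),(135,302)],z-.025)
    n=np.linalg.norm
    print(z,"panel",n(a[0]-a[1]).round(4),n(a[0]-a[2]).round(4),a.mean(0).round(4),"yaw",np.degrees(np.arctan2(*(a[0]-a[1])[:2])).round(1),"pad",n(g[0]-g[1]).round(4),n(g[1]-g[2]).round(4),g.mean(0).round(4),"handle",n(h[0]-h[1]).round(4),h.mean(0).round(4),"yaw",np.degrees(np.arctan2(*(h[0]-h[1])[:2])).round(1))
# side view check
print(tri(rays("wrist",[f(178,416)],P),rays("top",(334,187))))
```

```text
0.09 panel 0.1489 0.0101 [ 0.611  -0.0254  0.09  ] yaw 7.9 pad 0.0365 0.0367 [ 0.5775 -0.0665  0.06  ] handle 0.0698 [0.5722 0.0086 0.065 ] yaw 7.2
0.1 panel 0.1443 0.0098 [ 0.6089 -0.0224  0.1   ] yaw 7.9 pad 0.0355 0.0356 [ 0.5764 -0.0627  0.07  ] handle 0.0679 [0.5713 0.0103 0.075 ] yaw 7.2
0.11 panel 0.1398 0.0095 [ 0.6067 -0.0195  0.11  ] yaw 7.9 pad 0.0344 0.0346 [ 0.5754 -0.0588  0.08  ] handle 0.0659 [0.5704 0.0121 0.085 ] yaw 7.2
0.12 panel 0.1352 0.0092 [ 0.6046 -0.0165  0.12  ] yaw 7.9 pad 0.0334 0.0336 [ 0.5744 -0.055   0.09  ] handle 0.0639 [0.5695 0.0139 0.095 ] yaw 7.2
(array([ 0.57530426, -0.06024935,  0.07518039]), np.float64(0.0008381983968885843))
```

Call:
drive_tool(
  motion=[
    [[0.5,1.0,4],[0,0,0],-0.42],
    [[0.5,1.0,4],[0,0,0],-0.42],
    [[0.5,1.0,4],[0,0,0],-0.42],
    [[0.4,0.8,3],[0,0,0],-0.42],
    [[0,0,0],[0,0,0],-0.42],
    [[0,0,2],[0,0,0],-0.42],
    [[0,0,2],[0,0,0],-0.42],
    [[0,0,0],[0,0,0],-0.42],
  ],
)

```text
time: 3.52
position: [0.5688, 0.0077, 0.1359]
tool_rot: [-2.365, -2.063, 0.006]
ft_force: [-0.0, 0.3, -0.2]
grip_width: 0.302
grip_force: 0.0
```

Call:
drive_tool(
  motion=[
    [[0,0,0],[0,0,0],-1],
    [[0,0,0],[0,0,0],-1],
    [[0,0,0],[0,0,0],-1],
    [[0,0,0],[0,0,0],-1],
  ],
  force=30,
)

```text
time: 4.03
position: [0.5708, 0.0086, 0.1388]
tool_rot: [2.366, 2.066, 0.001]
ft_force: [-0.9, 0.4, 2.7]
grip_width: 0.112
grip_force: 30.0
```

Call:
drive_tool(
  motion=[
    [[0,-1,0],[0,0,0],-1],
    [[0,-1.5,0],[0,0,0],-1],
    [[0,-1.5,0],[0,0,0],-1],
    [[0,-1.5,0],[0,0,0],-1],
    [[0,-1.5,0],[0,0,0],-1],
    [[0,-1.5,0],[0,0,0],-1],
    [[0,-1,0],[0,0,0],-1],
    [[0,0,0],[0,0,0],-1],
  ],
)

```text
time: 5.03
position: [0.476, 0.0213, 0.1387]
tool_rot: [2.366, 2.065, 0.001]
ft_force: [1.1, 0.3, 6.8]
grip_width: 0.115
grip_force: 30.0
```

Call:
drive_tool(
  motion=[
    [[0,-0.6,0.1],[0,0,0],-1],
    [[0,-0.5,0.1],[0,0,0],-1],
    [[0,-0.4,0],[0,0,0],-1],
    [[0,0,0],[0,0,0],-1],
  ],
)

```text
time: 5.52
position: [0.4659, 0.0226, 0.1387]
tool_rot: [2.361, 2.059, 0.013]
ft_force: [10.7, -1.4, 7.0]
grip_width: 0.115
grip_force: 30.0
```

Call:
drive_tool(
  motion=[
    [[0,-0.4,0],[0,0,0],-1],
    [[0,-0.3,0],[0,0,0],-1],
    [[0,0,0],[0,0,0],-1],
  ],
)

```text
time: 5.9
position: [0.4648, 0.0226, 0.1389]
tool_rot: [2.354, 2.052, 0.033]
ft_force: [32.6, -3.4, -19.2]
grip_width: 0.115
grip_force: 30.0
```

Call:
drive_tool(
  motion=[
    [[0,0.6,0],[0,0,0],-1],
    [[0,0.6,0],[0,0,0],-1],
    [[0,0.5,0],[0,0,0],-1],
    [[0,0,0],[0,0,0],-1],
  ],
)

```text
time: 6.4
position: [0.4713, 0.022, 0.1386]
tool_rot: [2.367, 2.066, -0.004]
ft_force: [-6.2, -0.9, 25.1]
grip_width: 0.114
grip_force: 30.0
```

Call:
drive_tool(
  motion=[
    [[0,0.4,0],[0,0,0],-1],
    [[0,0,0],[0,0,0],-1],
  ],
)

```text
time: 6.65
position: [0.4723, 0.022, 0.1384]
tool_rot: [-2.363, -2.063, 0.013]
ft_force: [-15.5, -0.2, 35.6]
grip_width: 0.109
grip_force: 30.0
```

Call:
drive_tool(
  motion=[
    [[0,-0.6,0],[0,0,0],-0.42],
    [[0,0,0],[0,0,0],-0.42],
    [[0,0,0],[0,0,0],-0.42],
    [[0,0,-3],[0,0,0],-0.42],
    [[0,0,-5],[0,0,0],0],
    [[0,0,-5],[0,0,0],1],
    [[5,0,-3],[0,0,-7],1],
    [[5,0,0],[0,0,-7],1],
    [[5.5,0,0],[0,0,-7],1],
    [[5.5,0,0],[0,0,0],1],
    [[0,0,0],[0,0,0],1],
  ],
)

```text
time: 8.02
position: [0.4557, 0.235, 0.2959]
tool_rot: [-1.937, -2.469, -0.001]
ft_force: [-0.3, -0.1, 0.4]
grip_width: 0.966
grip_force: 0.0
```

```bash
sed -i 's/orange=((5,150,120)/orange=((5,140,120)/;s/green=((50,150,60)/green=((60,100,60)/;s/blue=((100,150,50)/blue=((100,90,50)/' h.py
python3 - <<'E'
from h import *
p,Rt,s=pose();im=ctrl.get_image("wrist");np.savez("w2.npz",p=p,Rt=Rt,im=im)
cv2.imwrite("pics/w2.png",im[...,::-1]);print(p,np.degrees(np.arctan2(Rt[1,0],Rt[0,0])))
hsv=cv2.cvtColor(im,cv2.COLOR_RGB2HSV);print(s["time"])
for k in blobs(im,"orange")[:3]: print(cv2.boundingRect(k),rectz("wrist",k,.078,(p,Rt)))
E
```

```text
[0.45572305 0.23497654 0.29592423] 103.7726314278512
8.025
(302, 124, 50, 65) (array([494.4, 282.8]), array([47. , 62.5]), 13.4)
```

View pics/w2.png

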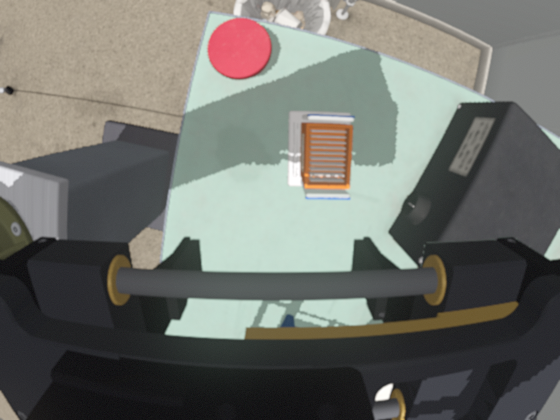

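Run:
```python
from h import *
t=cv2.imread("pics/top0.png")[80:220,140:260];s=cv2.imread("pics/side0.png")[145:225,290:390];w=cv2.imread("pics/w2.png")[90:270,280:560]
r=lambda a,f:cv2.resize(a,None,fx=f,fy=f,interpolation=2)
c=np.zeros((600,800,3),np.uint8)
a=r(t,2.5);c[:350,:300]=a;b=r(s,3);c[360:600,:300]=b;d=r(w,1.75);c[:315,305:795]=d
cv2.imwrite("pics/box.png",c)
```

```text
(no output)
```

View pics/box.png

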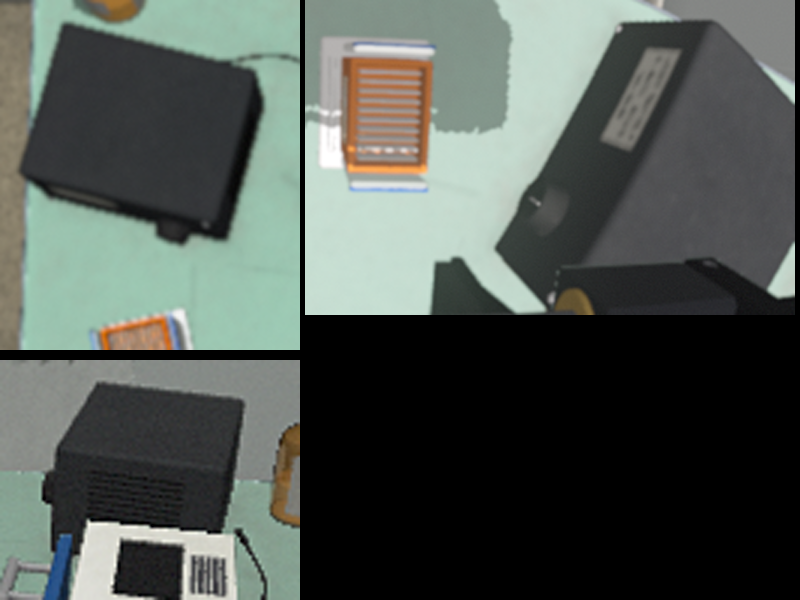

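Run:
```python
from h import *
d=np.load("w2.npz");P=(d["p"],d["Rt"])
f=lambda X,Y:(280+(X-305)/1.75,90+Y/1.75)
for a in[(148,150),(150,148),(158,154)]: 
    q,e=tri(rays("wrist",[f(712,20)],P),rays("top",a));print(q.round(3),e.round(4))
B=onz("wrist",[f(497,248),f(620,25),f(525,200)],0,P);print(B.round(3))
for z in(.1,.14,.18):print(z,onz("wrist",[f(712,20),f(560,300),f(530,205)],z,P).round(3).tolist())
y=np.radians(13.7);c=np.array([.494,.283])
for sgn in(-1,1): print("body corner",c+.095*np.array([np.cos(y),np.sin(y)])+sgn*.0375*np.array([-np.sin(y),np.cos(y)]))
```

```text
[0.654 0.392 0.122] 0.0001
[0.661 0.393 0.113] 0.0049
[0.641 0.375 0.138] 0.0229
[[0.618 0.203 0.   ]
 [0.665 0.393 0.   ]
 [0.628 0.244 0.   ]]
0.1 [[0.672, 0.4, 0.1], [0.625, 0.208, 0.1], [0.583, 0.259, 0.1]]
0.14 [[0.64, 0.387, 0.14], [0.599, 0.222, 0.14], [0.563, 0.265, 0.14]]
0.18 [[0.607, 0.374, 0.18], [0.573, 0.235, 0.18], [0.543, 0.272, 0.18]]
body corner [0.5951786  0.26906653]
body corner [0.57741574 0.34193272]
```

Call:
drive_tool(
  motion=[
    [[1.3,1.7,3],[0,0,0],1],
    [[1.3,1.7,3],[0,0,0],1],
    [[1.15,1.45,3],[0,0,0],1],
    [[0,0,4],[0,0,0],1],
    [[0,0,3],[0,0,0],1],
    [[0,0,3.1],[0,0,0],1],
    [[0,0,0],[0,0,0],1],
    [[0,0,0],[0,0,0],-1],
    [[0,0,0],[0,0,0],-1],
    [[0,0,0],[0,0,0],-1],
    [[0,0,0],[0,0,0],-1],
  ],
  force=25,
)

```text
time: 9.45
position: [0.4973, 0.2776, 0.1058]
tool_rot: [1.95, 2.462, 0.001]
ft_force: [0.1, 0.1, 0.1]
grip_width: 0.633
grip_force: 0.0
```

Call:
drive_tool(
  motion=[
    [[0,0,0],[0,0,0],-1],
    [[0,0,0],[0,0,0],-1],
    [[0,0,0],[0,0,0],-1],
  ],
)

```text
time: 9.82
position: [0.4971, 0.2775, 0.1054]
tool_rot: [1.95, 2.463, -0.0]
ft_force: [-0.3, -0.9, 3.0]
grip_width: 0.528
grip_force: 25.0
```

Run:
```python
from h import *
plan([(.4971,.2775,.21,103.5),(.43,.20,.21,82.5)])
```

```text
from [0.4971 0.2775 0.1054] 103.24 t 9.82
5
[[-0.0, 0.0, -5.23], [0, 0, np.float64(-0.13)]]
[[-0.0, 0.0, -5.23], [0, 0, np.float64(-0.13)]]
[[-1.99, -2.78, 0.0], [0, 0, np.float64(7.0)]]
[[-2.31, -2.51, 0.0], [0, 0, np.float64(7.0)]]
[[-2.6, -2.21, 0.0], [0, 0, np.float64(7.0)]]
```

Call:
drive_tool(
  motion=[
    [[0,0,-2.5],[0,0,0],-1],
    [[0,0,-4],[0,0,0],-1],
    [[0,0,-4],[0,0,0],-1],
    [[-2,-2.8,0],[0,0,7],-1],
    [[-2.3,-2.5,0],[0,0,7],-1],
    [[-2.6,-2.2,0],[0,0,7],-1],
    [[0,0,4],[0,0,0],-1],
    [[0,0,4],[0,0,0],-1],
    [[0,0,2],[0,0,0],-1],
    [[0,0,0],[0,0,0],-1],
  ],
)

```text
time: 11.08
position: [0.4279, 0.1998, 0.1084]
tool_rot: [-2.364, -2.065, 0.006]
ft_force: [-0.0, -0.2, -2.1]
grip_width: 0.529
grip_force: 25.0
```

Call:
drive_tool(
  motion=[
    [[0,0,0.7],[0,0,0],-1],
    [[0,0,0.4],[0,0,0],-1],
    [[0,0,0],[0,0,0],-1],
  ],
)

```text
time: 11.45
position: [0.4298, 0.2004, 0.0994]
tool_rot: [2.367, 2.066, 0.0]
ft_force: [0.4, -1.0, -2.5]
grip_width: 0.53
grip_force: 25.0
```

Call:
drive_tool(
  motion=[
    [[0,0,0.2],[0,0,0],-1],
    [[0,0,0],[0,0,0],-1],
  ],
)

```text
time: 11.7
position: [0.4299, 0.2004, 0.0974]
tool_rot: [2.367, 2.066, 0.001]
ft_force: [0.5, 0.4, -3.0]
grip_width: 0.527
grip_force: 25.0
```

Call:
drive_tool(
  motion=[
    [[0,0,0.2],[0,0,0],-1],
    [[0,0,0],[0,0,0],-1],
  ],
)

```text
time: 11.95
position: [0.4299, 0.2006, 0.0973]
tool_rot: [2.366, 2.065, -0.003]
ft_force: [-6.9, -4.5, 19.8]
grip_width: 0.527
grip_force: 25.0
```

Call:
drive_tool(
  motion=[
    [[0,0,-0.2],[0,0,0],1],
    [[0,0,0],[0,0,0],1],
    [[0,0,0],[0,0,0],1],
    [[0,0,-3],[0,0,0],1],
    [[0,0,-5],[0,0,0],1],
    [[0,0,-5],[0,0,-10],1],
    [[0,0,-4],[0,0,-10],1],
    [[0,0,0],[0,0,-10],1],
    [[0,0,0],[0,0,-10],1],
    [[0,0,0],[0,0,-10],1],
    [[0,0,0],[0,0,-10],1],
    [[0,0,0],[0,0,-10],1],
  ],
)

```text
time: 13.45
position: [0.4295, 0.2004, 0.267]
tool_rot: [-0.745, -3.052, 0.0]
ft_force: [0.1, -0.2, -0.1]
grip_width: 0.998
grip_force: 0.0
```

Call:
drive_tool(
  motion=[
    [[0,0,0],[0,0,-10],1],
    [[0,0,0],[0,0,-10],1],
    [[0,0,0],[0,0,0],1],
    [[0,0,0],[0,0,0],1],
  ],
)

```text
time: 13.95
position: [0.4296, 0.2004, 0.2671]
tool_rot: [-0.217, -3.134, 0.0]
ft_force: [-0.3, -0.6, -0.6]
grip_width: 1.002
grip_force: 0.0
```

Run:
```python
from h import *
p,Rt,s=pose();im=ctrl.get_image("wrist");np.savez("w3.npz",p=p,Rt=Rt,im=im)
cv2.imwrite("pics/w3.png",im[...,::-1]);print(p,np.degrees(np.arctan2(Rt[1,0],Rt[0,0])))
t=ctrl.get_image("top")
for k in blobs(im,"orange")[:3]: print(cv2.boundingRect(k),rectz("wrist",k,.07,(p,Rt)))
for c,z in(("orange",.07),("green",.07),("blue",.1)):
  for k in blobs(t,c)[:3]: print(c,cv2.boundingRect(k),rectz("top",k,z))
```

```text
[0.42958042 0.20039321 0.26710018] 172.08233833581414
(249, 165, 68, 56) (array([426.3, 207. ]), array([61.5, 51.9]), 82.1)
orange (336, 212, 32, 26) (array([483.1, -97.8]), array([33.7, 85. ]), 23.7)
green (321, 219, 16, 17) (array([475.9, -46.6]), array([37.3, 37.5]), 82.3)
blue (283, 207, 60, 14) (array([504.2,  -5.7]), array([144. ,  19.3]), 83.3)
```

View pics/w3.png

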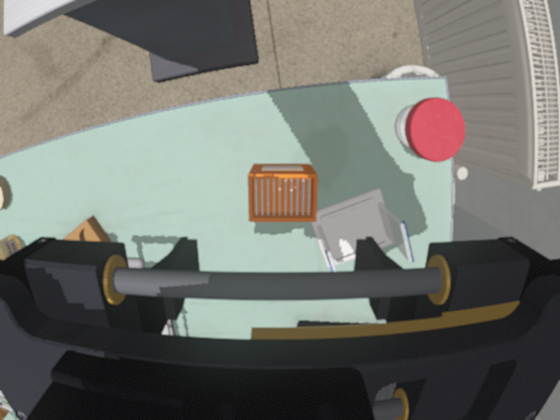

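Call:
drive_tool(
  motion=[
    [[0,0.7,5],[0,0,0],1],
    [[0,0,5],[0,0,0],1],
    [[0,0,4],[0,0,0],1],
    [[0,0,2.6],[0,0,0],1],
    [[0,0,0],[0,0,0],-1],
    [[0,0,0],[0,0,0],-1],
    [[0,0,0],[0,0,0],-1],
    [[0,0,0],[0,0,0],-1],
    [[0,0,0],[0,0,0],-1],
  ],
  force=25,
)

```text
time: 15.18
position: [0.4316, 0.2071, 0.1025]
tool_rot: [0.213, 3.132, -0.001]
ft_force: [-0.6, -1.3, 6.5]
grip_width: 0.736
grip_force: 25.0
```

Run:
```python
from h import *
g=lambda p,r:np.array(p)+.06*R.from_rotvec(r).as_matrix()[:,2]
a=g([.5708,.0086,.1388],[2.366,2.066,.001]);b=g([.4713,.022,.1386],[2.367,2.066,-.004]);c=g([.4723,.022,.1384],[-2.363,-2.063,.013]);e=g([.4648,.0226,.1389],[2.354,2.052,.033])
print(a,b,c,e)
for q in(b,c,e): d=(q-a)[:2];print(np.linalg.norm(d),np.degrees(np.arctan2(-d[1],-d[0])))
t=(c-a)[:2];u=-t/np.linalg.norm(t)
pan=np.array([.6089,-.0224])+t;print("panel",pan,"bay",pan+.033*u, "via handle",a[:2]+t+(.035+.012+.027)*u)
plan([(.4316,.2071,.26,172.0),(.535,-.012,.26,172.5)])
```

```text
[0.57084945 0.00860145 0.07880002] [0.47117575 0.02191002 0.0786002 ] [0.47173873 0.02188673 0.07840273] [0.46648877 0.02259213 0.07892377]
0.10055826138030789 -7.605226238631524
0.09999716772125009 -7.634690545302517
0.10529430243315005 -7.6355917560080755
panel [ 0.50978928 -0.00911473] bay [ 0.54249674 -0.01349899] via handle [0.54508274 0.01205534]
from [0.4316 0.2071 0.1025] 172.2 t 15.18
8
[[-0.0, -0.0, -5.25], [0, 0, np.float64(0.07)]]
[[-0.0, -0.0, -5.25], [0, 0, np.float64(0.07)]]
[[-0.0, -0.0, -5.25], [0, 0, np.float64(0.07)]]
[[-2.66, -4.05, 0.0], [0, 0, np.float64(-0.1)]]
[[-2.65, -4.06, 0.0], [0, 0, np.float64(-0.1)]]
[[-2.64, -4.06, 0.0], [0, 0, np.float64(-0.1)]]
[[-2.64, -4.07, 0.0], [0, 0, np.float64(-0.1)]]
[[-2.63, -4.07, 0.0], [0, 0, np.float64(-0.1)]]
```

Call:
drive_tool(
  motion=[
    [[0,0,-3],[0,0,0],-1],
    [[0,0,-6],[0,0,0],-1],
    [[0,0,-6],[0,0,0],-1],
    [[-2.8,-4.1,-0.8],[0,0,0],-1],
    [[-2.8,-4.1,0],[0,0,0],-1],
    [[-2.8,-4.1,0],[0,0,0],-1],
    [[-2.8,-4.0,0],[0,0,0],-1],
    [[-2.7,-4.0,0],[0,0,-0.2],-1],
    [[0,0,0],[0,0,0],-1],
    [[0,0,0],[0,0,0],-1],
  ],
)

```text
time: 16.42
position: [0.5405, -0.0119, 0.259]
tool_rot: [-0.207, -3.134, -0.002]
ft_force: [-0.9, 0.6, -1.8]
grip_width: 0.731
grip_force: 25.0
```

Run:
```python
from h import *
p,Rt,s=pose();im=ctrl.get_image("wrist");np.savez("w4.npz",p=p,Rt=Rt,im=im)
c=np.zeros((600,800,3),np.uint8);c[:]=cv2.resize(im[110:290,140:380,::-1],(800,600),interpolation=2)
cv2.imwrite("pics/w4.png",c);print(p,Rt.round(3))
for n in("green","blue","orange"):
  for k in blobs(im,n)[:3]: print(n,cv2.boundingRect(k))
```

```text
[ 0.54048737 -0.01187764  0.25898805] [[-0.991  0.132 -0.001]
 [ 0.132  0.991  0.001]
 [ 0.001  0.001 -1.   ]]
green (204, 113, 41, 42)
blue (184, 152, 183, 26)
orange (201, 200, 151, 72)
orange (207, 299, 139, 29)
```

View pics/w4.png

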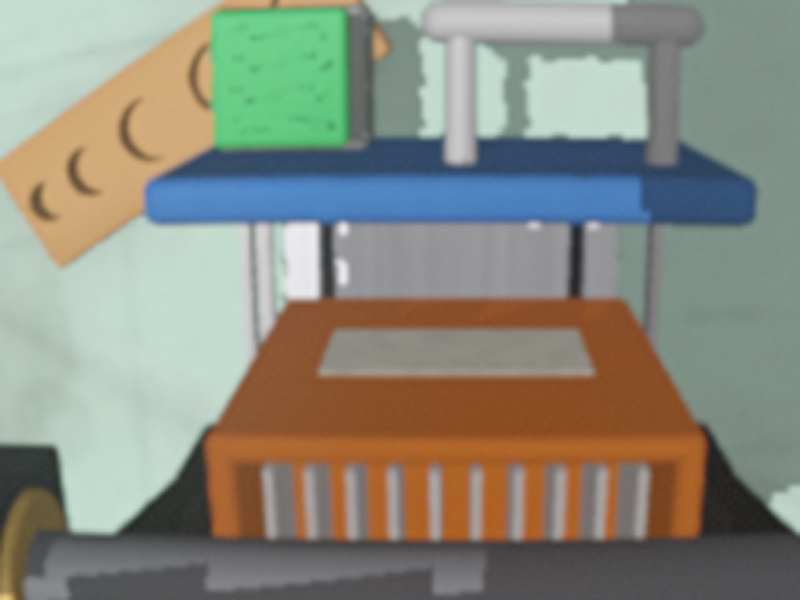

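Run:
```python
from h import *
d=np.load("w4.npz");P=(np.zeros(3),np.eye(3));pz=d["p"][2]
f=lambda X,Y:(140+X/3.3333-.35,110+Y/3.3333-.35)
W=lambda pts,h:onz("wrist",[f(*q) for q in pts],h,P).round(4)  # tool frame, h= distance below TCP
print("cas bottom",W([(285,300),(628,300)],.1025).tolist())
print("cas top",W([(208,437),(703,437)],.0325).tolist())
for T in(.095,.1,.105):
    h=pz-T
    r=W([(150,222),(752,222)],h);fr=W([(147,180),(755,180)],h);g=W([(214,10),(347,10),(348,148),(214,148)],h+.03);k=W([(425,23),(702,23)],h+.025)
    print(T,"rear",r[:,:2].tolist(),"mid",r.mean(0)[:2],"len",np.ptp(r[:,1]),"thick",(fr-r).mean(0)[0],"pad",g.mean(0)[:2],np.ptp(g[:,0]),np.ptp(g[:,1]),"handle",k.mean(0)[:2])
```

```text
cas bottom [[0.0224, -0.0313, 0.1025], [0.0225, 0.0327, 0.1025]]
cas top [[0.0229, -0.0305, 0.0325], [0.023, 0.0316, 0.0325]]
0.095 rear [[0.0263, -0.0747], [0.0264, 0.0732]] mid [ 0.02635 -0.00075] len 0.1479 thick 0.010450000000000003 pad [ 0.05895 -0.04595] 0.0377 0.0365 handle [0.0739 0.0285]
0.1 rear [[0.0272, -0.0732], [0.0273, 0.0718]] mid [ 0.02725 -0.0007 ] len 0.14500000000000002 thick 0.010250000000000002 pad [ 0.0592  -0.04515] 0.03699999999999999 0.035899999999999994 handle [0.0739 0.028 ]
0.105 rear [[0.0281, -0.0717], [0.0283, 0.0704]] mid [ 0.0282  -0.00065] len 0.1421 thick 0.01005 pad [ 0.059425 -0.04435 ] 0.036300000000000006 0.0353 handle [0.07385 0.02745]
```

Call:
drive_tool(
  motion=[
    [[0,-0.1,3],[0,0,0],-1],
    [[0,0,2],[0,0,0],-1],
    [[0,0,0],[0,0,0],-1],
  ],
)

```text
time: 16.85
position: [0.5394, -0.0128, 0.2077]
tool_rot: [-0.204, -3.131, -0.0]
ft_force: [0.7, -0.2, -2.4]
grip_width: 0.736
grip_force: 25.0
```

Call:
drive_tool(
  motion=[
    [[-0.1,0,2],[0,0,0],-1],
    [[0,0,2],[0,0,0],-1],
    [[0,0,2],[0,0,0],-1],
    [[0,0,1],[0,0,0],-1],
    [[0,0,0],[0,0,0],-1],
  ],
)

```text
time: 17.48
position: [0.5412, -0.0137, 0.1382]
tool_rot: [-0.207, -3.133, -0.001]
ft_force: [0.2, 0.6, -2.5]
grip_width: 0.733
grip_force: 25.0
```

Call:
drive_tool(
  motion=[
    [[0,0,0.8],[0,0,0],-1],
    [[0,0,0.5],[0,0,0],-1],
    [[0,0,0.2],[0,0,0],-1],
    [[0,0,0],[0,0,0],-1],
  ],
)

```text
time: 17.98
position: [0.5435, -0.0138, 0.1283]
tool_rot: [0.208, 3.132, -0.004]
ft_force: [-7.4, -1.7, 23.0]
grip_width: 0.737
grip_force: 25.0
```

Call:
drive_tool(
  motion=[
    [[0,0,-0.4],[0,0,0],-1],
    [[0,0,0],[0,0,0],-1],
  ],
)

```text
time: 18.23
position: [0.542, -0.0138, 0.1284]
tool_rot: [0.207, 3.134, -0.0]
ft_force: [-1.1, 0.5, 5.1]
grip_width: 0.736
grip_force: 25.0
```

Run:
```python
from h import *
p,Rt,s=pose();im=ctrl.get_image("wrist");np.savez("w5.npz",p=p,Rt=Rt,im=im);sd=ctrl.get_image("side")
print(p,s["ft_force"])
c=np.zeros((600,800,3),np.uint8);c[:330,:]=cv2.resize(im[130:295,80:480,::-1],(800,330),interpolation=2)
c[335:595,:520]=cv2.resize(sd[180:245,240:370,::-1],(520,260),interpolation=2)
cv2.imwrite("pics/w5.png",c)
```

```text
[ 0.54198674 -0.01379934  0.12841755] [-1.12648624  0.51550826  5.08013603]
```

View pics/w5.png

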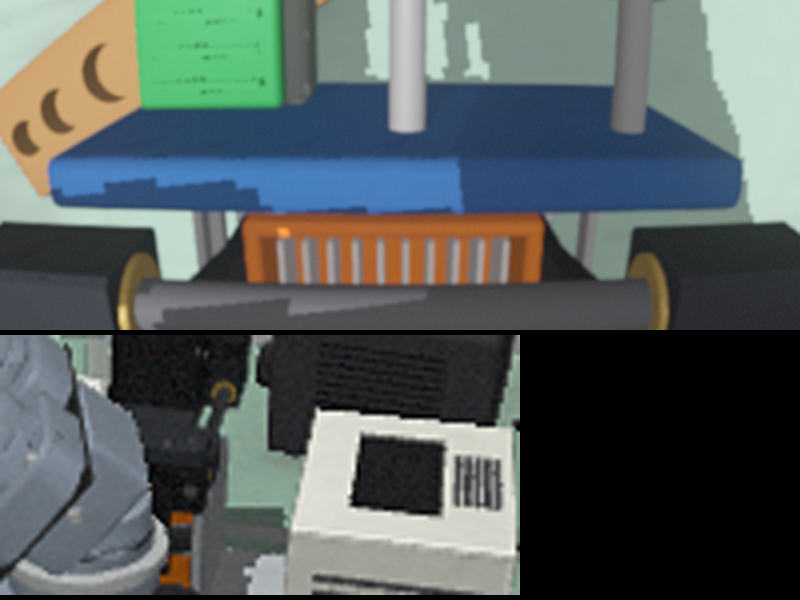

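Run:
```python
from h import *
d=np.load("w5.npz");P=(np.zeros(3),np.eye(3));pz=d["p"][2]
f=lambda X,Y:(80+X/2-.25,130+Y/2-.25)
W=lambda pts,h:onz("wrist",[f(*q) for q in pts],h,P)
for h in(.02,.025,.03,.035,.04): 
    a=W([(50,180),(741,180)],h);r=W([(60,209),(732,209)],h);k=W([(245,215),(543,215)],h);print(h,"T",round(pz-h,4),"len",np.ptp(a[:,1]).round(4),"rear x",r[0,0].round(4),"mid",a.mean(0)[1].round(4),"| cas len",np.ptp(k[:,1]).round(4),k[0].round(4))
```

```text
0.02 T 0.1084 len 0.1381 rear x 0.0296 mid 0.0011 | cas len 0.0558 [ 0.0293 -0.0272  0.02  ]
0.025 T 0.1034 len 0.1443 rear x 0.0276 mid 0.0011 | cas len 0.0583 [ 0.0274 -0.0284  0.025 ]
0.03 T 0.0984 len 0.1505 rear x 0.0257 mid 0.0011 | cas len 0.0608 [ 0.0254 -0.0296  0.03  ]
0.035 T 0.0934 len 0.1567 rear x 0.0238 mid 0.0012 | cas len 0.0633 [ 0.0235 -0.0309  0.035 ]
0.04 T 0.0884 len 0.1629 rear x 0.0218 mid 0.0012 | cas len 0.0658 [ 0.0215 -0.0321  0.04  ]
```

Call:
drive_tool(
  motion=[
    [[0,0,-0.1],[0,0,0],-1],
    [[0,0,0],[0,0,0],1],
    [[0,0,0],[0,0,0],1],
    [[0,0,0],[0,0,0],1],
    [[0,0,-2],[0,0,0],1],
    [[0,0,-4],[0,0,0],1],
    [[0,0,-5],[0,0,0],0],
    [[2.7,-2.2,0],[0,0,0],-1],
    [[2.6,-2.2,0],[0,0,0],-1],
    [[0,0,2],[0,0,0],-1],
    [[0,0,2],[0,0,0],-1],
    [[0,0,0],[0,0,0],-1],
  ],
)

```text
time: 19.82
position: [0.4829, -0.0501, 0.1993]
tool_rot: [-0.206, -3.134, 0.0]
ft_force: [0.2, -0.0, 0.3]
grip_width: 0.4
grip_force: 0.0
```

Run:
```python
from h import *
p,Rt,s=pose();im=ctrl.get_image("wrist");np.savez("w6.npz",p=p,Rt=Rt,im=im)
cv2.imwrite("pics/w6.png",cv2.resize(im[90:340,130:430,::-1],(720,600),interpolation=2));print(p,np.degrees(np.arctan2(Rt[1,0],Rt[0,0])),s["grip_width"])
```

```text
[ 0.48286136 -0.05011829  0.19933061] 172.46689984418032 0.39975530710675206
```

View pics/w6.png

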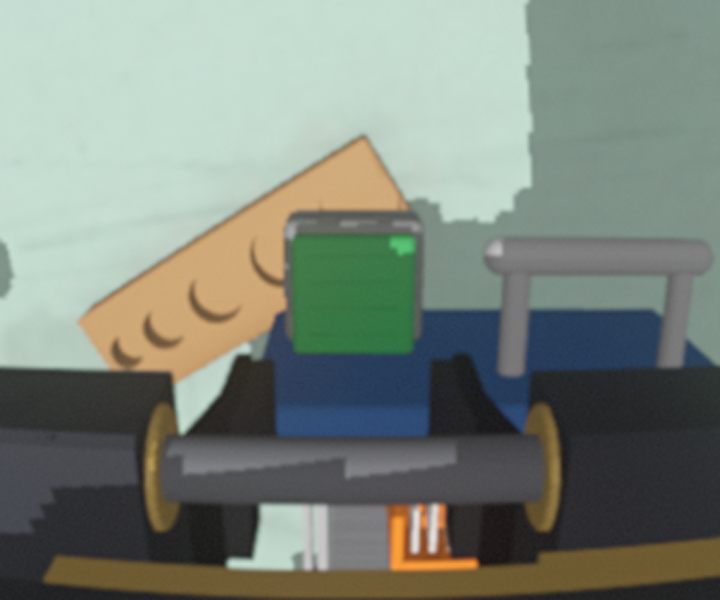

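Call:
drive_tool(
  motion=[
    [[0,0,1.5],[0,0,0],-1],
    [[0,0,1.5],[0,0,0],-1],
    [[0,0,1],[0,0,0],-1],
    [[0,0,0],[0,0,0],-1],
    [[0,0,0],[0,0,0],-1],
    [[0,0,0],[0,0,0],-1],
  ],
)

```text
time: 20.62
position: [0.4838, -0.0504, 0.1597]
tool_rot: [0.207, 3.134, -0.0]
ft_force: [-0.7, -0.2, 0.9]
grip_width: 0.007
grip_force: 0.0
```

Call:
drive_tool(
  motion=[
    [[0,0,0.8],[0,0,0],-1],
    [[0,0,0.6],[0,0,0],-1],
    [[0,0,0.5],[0,0,0],-1],
    [[0,0,0],[0,0,0],-1],
  ],
)

```text
time: 21.12
position: [0.4834, -0.0506, 0.1402]
tool_rot: [-0.207, -3.134, 0.0]
ft_force: [-2.2, 0.1, 4.4]
grip_width: 0.005
grip_force: 2.7
```

Call:
drive_tool(
  motion=[
    [[0,0,0.4],[0,0,0],-1],
    [[0,0,0.3],[0,0,0],-1],
    [[0,0,0],[0,0,0],-1],
  ],
)

```text
time: 21.5
position: [0.4882, -0.0513, 0.1376]
tool_rot: [0.207, 3.125, -0.004]
ft_force: [-0.5, -1.1, 23.6]
grip_width: 0.007
grip_force: 11.9
```

Call:
drive_tool(
  motion=[
    [[-0.5,0,-0.1],[0,0,0],-1],
    [[-0.7,0,0],[0,0,0],-1],
    [[-0.7,0,0],[0,0,0],-1],
    [[-0.7,0,0],[0,0,0],-1],
    [[0,0,0],[0,0,0],-1],
  ],
)

```text
time: 22.12
position: [0.5134, -0.0546, 0.1378]
tool_rot: [0.207, 3.126, -0.003]
ft_force: [0.1, -1.7, 17.5]
grip_width: 0.0
grip_force: 8.7
```

Call:
drive_tool(
  motion=[
    [[-1,0,0],[0,0,0],-1],
    [[-1,0,0],[0,0,0],-1],
    [[-1,0,0],[0,0,0],-1],
    [[-1,0,0],[0,0,0],-1],
    [[-1,0,0],[0,0,0],-1],
    [[-1,0,0],[0,0,0],-1],
    [[0,0,0],[0,0,0],-1],
  ],
)

```text
time: 23.0
position: [0.5728, -0.0626, 0.1379]
tool_rot: [0.208, 3.126, -0.002]
ft_force: [1.3, -2.2, 15.9]
grip_width: 0.006
grip_force: 7.8
```

Run:
```python
from h import *
t=ctrl.get_image("top");print(ctrl.get_state()["ft_force"])
for c,z in(("orange",.092),("green",.066),("blue",.102)):
  for k in blobs(t,c,20)[:3]: print(c,cv2.boundingRect(k),rectz("top",k,z))
```

```text
[ 1.03805003 -1.42796927 16.15713565]
orange (318, 220, 30, 23) (array([464.4, -57.3]), array([33.1, 68.7]), 24.1)
blue (310, 173, 15, 11) (array([592.1, -15.6]), array([34.9, 22.3]), 83.2)
blue (289, 170, 10, 10) (array([600.6,  40.6]), array([22.2, 21.9]), 0.4)
```

Call:
drive_tool(
  motion=[
    [[-1,0,0],[0,0,0],-1],
    [[-1,0,0],[0,0,0],-1],
    [[-0.5,0,0],[0,0,0],-1],
    [[-0.4,0,0],[0,0,0],-1],
    [[0,0,0],[0,0,0],-1],
  ],
)

```text
time: 23.68
position: [0.5937, -0.0653, 0.1376]
tool_rot: [-0.207, -3.123, 0.007]
ft_force: [-21.9, -1.1, 35.5]
grip_width: 0.002
grip_force: 17.6
```

Call:
drive_tool(
  motion=[
    [[0.5,0,-0.5],[0,0,0],-1],
    [[0,0,-0.7],[0,0,0],-1],
    [[0,0,-0.3],[0,0,0],-1],
    [[-0.4,0,0],[0,0,0],-1],
    [[-0.4,0,0],[0,0,0],-1],
    [[0,0,0],[0,0,0],-1],
  ],
)

```text
time: 24.42
position: [0.5951, -0.0649, 0.1478]
tool_rot: [-0.205, -3.12, 0.001]
ft_force: [-17.5, 1.0, 13.9]
grip_width: 0.007
grip_force: 8.9
```

Call:
drive_tool(
  motion=[
    [[-0.3,0,-0.2],[0,0,0],-1],
    [[0,0,0],[0,0,0],-1],
    [[0.8,0,0],[0,0,0],-1],
    [[2,0,-1],[0,0,0],-1],
    [[0,0,-4],[0,0,0],-1],
    [[0,0,-5],[0,0,0],-1],
    [[-3,0,-4],[0,0,0],-1],
    [[0,0,0],[0,0,0],-1],
    [[0,0,0],[0,0,0],-1],
  ],
)

```text
time: 25.55
position: [0.6051, -0.0664, 0.2901]
tool_rot: [-0.207, -3.133, -0.001]
ft_force: [-0.1, 0.1, -0.2]
grip_width: 0.008
grip_force: 0.0
```

Run:
```python
from h import *
p,Rt,s=pose();im=ctrl.get_image("wrist");np.savez("w7.npz",p=p,Rt=Rt,im=im)
cv2.imwrite("pics/w7.png",cv2.resize(im[90:300,130:430,::-1],(800,560),interpolation=2));print(p,np.degrees(np.arctan2(Rt[1,0],Rt[0,0])))
for n,z in(("green",.074),("blue",.102)):
  for k in blobs(im,n)[:2]: print(n,cv2.boundingRect(k),rectz("wrist",k,z,(p,Rt)))
d=np.load("w1.npz");k=blobs(d["im"],"green")[0];print("start",rectz("wrist",k,.074,(d["p"],d["Rt"])))
d=np.load("w4.npz");k=blobs(d["im"],"green")[0];print("locked",rectz("wrist",k,.074,(d["p"],d["Rt"])))
```

```text
[ 0.60508191 -0.06643274  0.290053  ] 172.45093296228785
green (259, 154, 37, 37) (array([585. , -62.7]), array([34.7, 35.1]), 82.5)
blue (246, 184, 155, 30) (array([609.6, -21.6]), array([143.5,  27. ]), 82.4)
start (array([575.6, -61.6]), array([33.9, 36.4]), 82.1)
locked (array([475.7, -47.9]), array([34.8, 35.4]), 81.8)
```

```bash
python3 -c "
from bench import ctrl
print(ctrl.close_job())"
```

```text
the job is handed in; nothing more can be done
None
```

The job is handed in: the drawer locked out under a push test, the cassette measured seated in the bay, and after pressing the pad I pushed the drawer in to a firm stop, about 110 mm from its locked position (home by my measurement). The dropper, cup and tape roll were never approached, and I did not re-check them or get a close view of the cassette at the end.

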